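# Set out the cleaned microscope objectives in order of length

### The job

The four cleaned microscope objectives are to be set out on the rack, ready to be screwed back: stand them lens up in order of length, one to a pad with its whole base on the pad, the shortest on the pad nearest the nosepiece and the longest on the pad farthest from it. Set each one down gently, never drop one or tip it over, and leave the amber oil bottle standing where it is.

Things in the scene. Friction and masses are not known exactly. Their poses are not given: they have to be found in the camera images.
- objective_red: Loose microscope objective, the shortest of the four: 37 mm long, standing front lens up on a thin mat. Base: a black dust cap, 34 mm across, 8 mm high; then a bright steel barrel, 32 mm across, to 30 mm up (grip it there), its top 6 mm a red colour ring; then a nose 22 mm across. About 110 g. Origin: centre of the underside of the cap; z points up to the front lens.
- objective_yellow: Loose microscope objective, the second shortest of the four: 48 mm long, standing front lens up on a thin mat. Base: a black dust cap, 34 mm across, 8 mm high; then a bright steel barrel, 32 mm across, to 41 mm up (grip it there), its top 6 mm a yellow colour ring; then a nose 20 mm across. About 150 g. Origin: centre of the underside of the cap; z points up to the front lens.
- objective_green: Loose microscope objective, the second longest of the four: 59 mm long, standing front lens up on a thin mat. Base: a black dust cap, 34 mm across, 8 mm high; then a bright steel barrel, 32 mm across, to 52 mm up (grip it there), its top 6 mm a green colour ring; then a nose 17 mm across. About 190 g. Origin: centre of the underside of the cap; z points up to the front lens.
- objective_blue: Loose microscope objective, the longest of the four: 70 mm long, standing front lens up on a thin mat. Base: a black dust cap, 34 mm across, 8 mm high; then a bright steel barrel, 32 mm across, to 63 mm up (grip it there), its top 6 mm a light blue colour ring; then a nose 14 mm across. About 230 g. Origin: centre of the underside of the cap; z points up to the front lens.
- pad_1: Round dark blue rubber pad, 56 mm across, 3 mm thick, white centre dot, an end one of the straight row pad_1 to pad_4, 72 mm apart, fixed on the aluminium rack (74 by 310 mm); its top is 15 mm above the bench. Origin: centre of the underside; y runs along the row from pad_4 towards pad_1, z up. Which end is nearest the nosepiece varies.
- pad_2: Round dark blue rubber pad, 56 mm across, 3 mm thick, white centre dot, an inner one of the straight row pad_1 to pad_4, 72 mm apart, fixed on the aluminium rack (74 by 310 mm); its top is 15 mm above the bench. Origin: centre of the underside; y runs along the row from pad_4 towards pad_1, z up. Which end is nearest the nosepiece varies.
- pad_3: Round dark blue rubber pad, 56 mm across, 3 mm thick, white centre dot, an inner one of the straight row pad_1 to pad_4, 72 mm apart, fixed on the aluminium rack (74 by 310 mm); its top is 15 mm above the bench. Origin: centre of the underside; y runs along the row from pad_4 towards pad_1, z up. Which end is nearest the nosepiece varies.
- pad_4: Round dark blue rubber pad, 56 mm across, 3 mm thick, white centre dot, an end one of the straight row pad_1 to pad_4, 72 mm apart, fixed on the aluminium rack (74 by 310 mm); its top is 15 mm above the bench. Origin: centre of the underside; y runs along the row from pad_4 towards pad_1, z up. Which end is nearest the nosepiece varies.
- nosepiece: The microscope's revolving nosepiece, taken off and set on the bench beyond one end of the rack, too heavy to shift: a black ribbed turret, 96 mm across and 50 mm high, with four empty bright-rimmed sockets on top round a steel centre screw. Origin: centre of the underside. (The piece beyond the other end of the rack is the condenser: narrower, with a single lens on top and a small side lever.)
- oil_bottle: Small amber glass immersion-oil bottle with a black cap and white label band, 26 mm across, 60 mm high, standing loose among the objectives; to be left where it is. Origin: centre of the underside, z up.

How it is judged (in metres and radians):
At the end, for the whole second after the job is handed in: Each objective stands upright (within 0.08 rad) and at rest on its own pad, its axis within 11 mm of the pad's centre (base wholly on the pad), in order of length from the pad nearest the nosepiece (shortest) to the farthest (longest); the oil bottle stands within 20 mm of where it was (((horizontal distance between nosepiece and pad_1 below 0.29 m and horizontal distance between objective_red and pad_1 below 0.011 m and z of objective_red in the frame of pad_1 between 0 and 0.006 m and horizontal distance between objective_yellow and pad_2 below 0.011 m and z of objective_yellow in the frame of pad_2 between 0 and 0.006 m and horizontal distance between objective_green and pad_3 below 0.011 m and z of objective_green in the frame of pad_3 between 0 and 0.006 m and horizontal distance between objective_blue and pad_4 below 0.011 m and z of objective_blue in the frame of pad_4 between 0 and 0.006 m) or (horizontal distance between nosepiece and pad_4 below 0.29 m and horizontal distance between objective_red and pad_4 below 0.011 m and z of objective_red in the frame of pad_4 between 0 and 0.006 m and horizontal distance between objective_yellow and pad_3 below 0.011 m and z of objective_yellow in the frame of pad_3 between 0 and 0.006 m and horizontal distance between objective_green and pad_2 below 0.011 m and z of objective_green in the frame of pad_2 between 0 and 0.006 m and horizontal distance between objective_blue and pad_1 below 0.011 m and z of objective_blue in the frame of pad_1 between 0 and 0.006 m)) and angle between each of objective_red, objective_yellow, objective_green, objective_blue's own z axis and vertical below 0.08 rad and linear speed of each of objective_red, objective_yellow, objective_green, objective_blue below 0.01 m/s and distance of oil_bottle from where it was at the start of the episode below 0.02 m and angle between oil_bottle's own z axis and vertical below 0.15 rad); the robot touches nothing.
It fails at once if the oil bottle is pushed from its place or knocked over (distance of oil_bottle from where it was at the start of the episode above 0.02 m or angle between oil_bottle's own z axis and vertical above 0.5 rad).
It fails at once if an objective is tipped over (angle between any of objective_red, objective_yellow, objective_green, objective_blue's own z axis and vertical above 0.7 rad).
It fails at once if an objective is dropped or slammed down: faster than 0.6 m/s (a fall of about 18 mm) with its base lower than 30 mm above the bench ((linear speed of objective_red above 0.6 m/s and height (world z) of objective_red below 0.03 m) or (linear speed of objective_yellow above 0.6 m/s and height (world z) of objective_yellow below 0.03 m) or (linear speed of objective_green above 0.6 m/s and height (world z) of objective_green below 0.03 m) or (linear speed of objective_blue above 0.6 m/s and height (world z) of objective_blue below 0.03 m)).
It also fails if it takes over 99 s, if anything falls off the work surface, if the arm or the gripper's body presses on something with over 40 N, if the wrist force passes 120 N, or if a joint passes its speed limit or range.

### The arm

A 6-joint arm with a two-finger parallel gripper is mounted at the origin on the work surface. World frame = base frame: x ahead of the robot, y to its left, z up, the work surface at z = 0. Lengths are in mm, angles in degrees, forces in N, time in s.
With the tool pointing down it reaches from about 350 to 850 mm from the base axis. Payload 8.1 kg.
Tool frame: the origin (TCP) lies on the centre line of the jaws, within the pads' length; the fingertips stand r.tip_extent ahead of it and the grasp point (between the pads) lies 8 mm behind it (r.tip_extent is the distance from the TCP to the fingertips, in mm); z points along the fingers, y is the direction in which the jaws open and shut (so a half turn about z gives the same grasp; the last joint's range is limited). The gripper opens to 85 mm and grips with 20 to 120 N. Pads are 22 mm wide; open, the fingers measure 114 mm over their backs; the gripper's body (76 mm by 85 mm) begins 54 mm behind the grasp point. The pads swing forward as they close: fully open they stand 13 mm farther back than shut.
Start: joints at [59.221, 7.471, 85.268, -0, 87.261, -4.893], TCP at [261.932, 539.812, 242.292] pointing down, gripper open.
Joint ranges: [-169.43, 169.43], [-51.17, 129.36], [1.28, 143.12], [-76.62, 256.62], [0, 156.53], [-152.29, 152.29]. Speed limits (degrees/s): [136.94, 136.94, 159.86, 180, 180, 180].

### API

Orientations are given as [roll, pitch, yaw] about the fixed x, y, z axes, in that order (R = Rz(yaw) Ry(pitch) Rx(roll)).
In Python, from bench import sense, optics, hand_in, spotter, r gives the robot as it stands.
- The arm moves only by the tool apply_moves, never from a script. Its argument "series" is a list of rows, each a list of 3 entries, a list of its own where there are three numbers: the opening, from 0 (shut) to 1 (fully open), then the shift along the world's x, y, z in m, then the turn about the world's z in rad. In form: [[grip, [x, y, z], turn], ...]. A call has 1 to 5 rows; each row is the pose to reach, as a shift and turn from the pose measured when the call began; what a row does not reach only later rows make up. A row lasts 1/8 s, in which the tool goes at most 62.5 mm and 10.7 degrees, less where a joint would pass 70% of its speed; a pose out of reach is approached as far as the arm can. A call with a gripper value outside its range is refused whole. The fingers move at their own pace and stop on an object; "grip_force" is the grip in N (left out, the last holds). Time passes only in rows, so rows that repeat a pose let the fingers close. It gives the time, the measured TCP pose, the force and the opening at its end, in the units of the state.
- sense(): the state, without advancing time (a new reading comes with each control period).
- optics.snapshot(name): name is "scene" or "top" or "wrist"; returns a dict with "color" (420x560x3 uint8, blue, green, red), "intrinsics" (3x3 intrinsics, pixels), "rvec" (rotation vector, rad) and "tvec" (3), from world to camera coordinates, as OpenCV has them. Camera axes: x right, y down, z forward; pixel columns grow to the right and rows downward; lengths in mm; the calibration is good to about 2 mm. A picture is of the moment at which its call begins. There is no depth.
- hand_in(): hands the job in, once; it reports no verdict.
Trained networks look in a picture, given as the dict that the camera call returned (one of the last four; its "shot" number tells which), for a name from the list of things; names that differ only in an ending like _2 or _b are one class to them, and where a whole thing is asked for, a point or a joint stands for the part that bears it (a point fixed in the world has none). Each returns a list of dicts, best first, with "p" (0 to 1); they miss things now and then, are a little off and sometimes report something else, mostly with a low value. They report only what shows in the picture. A call takes as long as a camera call.
- spotter.search_frame(picture, query): "xyz" ([x, y, z] in mm, in the coordinates of the camera as it stood for that picture, good to about 4 mm: the middle of the surface that is visible of it).
- spotter.masks_of(picture, query): "mask" (420x560 bool, what is visible of it).
The state is a dict: "time": time; "joint_pos": joint angles; "qd": joint speeds; "joint_efforts": joint torques, N m; "tool_pos": TCP position; "tcp_rot": TCP orientation; "ft_force": force on the tool from outside, world axes, zero at the start; "wrist_torque": the same for the moment, N m; "finger_gap": finger opening in mm.
Only numpy, scipy, OpenCV 4.12 (cv2) and the standard library are available. Lean on these libraries where they do the work, as an engineer would, in place of code of your own. Each camera call takes 0.05 s, during which the arm holds its last target.

## Working session

There is one attempt and no reset: what is moved stays moved. The work goes in short steps, Python scripts to look and compute and a tool call to move; the robot and the scene stay as the last step left them, time stands still between calls to the robot, and variables do not carry over. Pictures are saved under pics/ and viewed, and the job is handed in when it is done.

Besides the shell and the picture viewer there is one more tool, called after "Emit:" by a JSON object that holds its "name" and its "arguments". apply_moves: Moves the arm, as the interface text tells. Its arguments: {"type":"object","properties":{"series":{"type":"array"},"grip_force":{"type":"number"}},"required":["series"]}

```bash
mkdir -p pics; ls; python3 - <<'E'
from bench import sense, optics, spotter, r
import cv2
s=sense(); print(s, r.tip_extent)
for n in ("scene","top","wrist"):
    p=optics.snapshot(n); cv2.imwrite(f"pics/{n}0.png",p["color"]); print(n,p["intrinsics"],p["rvec"],p["tvec"])
E
```

```text
pics
{'time': 0.0, 'joint_pos': array([ 5.92199777e+01,  7.51427462e+00,  8.53289057e+01, -2.39704492e-05,
        8.72595320e+01, -4.89307492e+00]), 'qd': array([-0.0279026 ,  0.00465866,  0.03272675,  0.06885574,  0.07436588,
        0.05792034]), 'joint_efforts': array([ 6.90629204e-04, -5.69380367e+01, -5.00562000e+01, -7.57680732e-05,
        1.48604141e-02, -9.27011001e-06]), 'tool_pos': array([261.67521167, 539.36231655, 241.25665954]), 'tcp_rot': array([-1.79897660e+02, -8.73714145e-03,  1.54113046e+02]), 'ft_force': array([-0.18276561,  0.61820257, -0.58335209]), 'wrist_torque': array([-0.06474806,  0.01034527,  0.00695441]), 'finger_gap': 85.4518172606725} 11.0
scene [[455.96661126   0.         276.37395902]
 [  0.         455.96661126 205.13609748]
 [  0.           0.           1.        ]] [ 1.70784513  1.58332845 -0.83278832] [ -29.77592519 -290.40352631 1530.71079535]
top [[493.7512251    0.         273.55048927]
 [  0.         493.7512251  205.37282507]
 [  0.           0.           1.        ]] [ 2.1993965  -2.1374971   0.06766408] [ -2.56527391 550.19832233 916.998158  ]
wrist [[289.47833587   0.         275.62960479]
 [  0.         289.47833587 213.28668427]
 [  0.           0.           1.        ]] [-2.46202121 -1.54228864 -0.20693457] [-599.29946924  -35.17659654  379.35998426]
```

View pics/scene0.png

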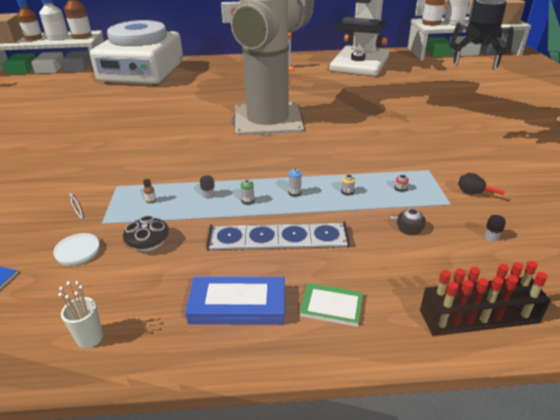

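View pics/top0.png

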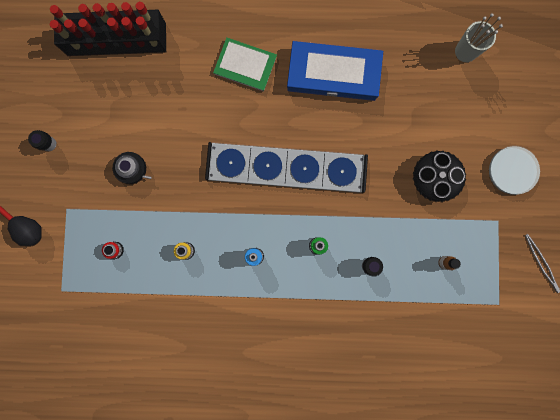

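View pics/wrist0.png

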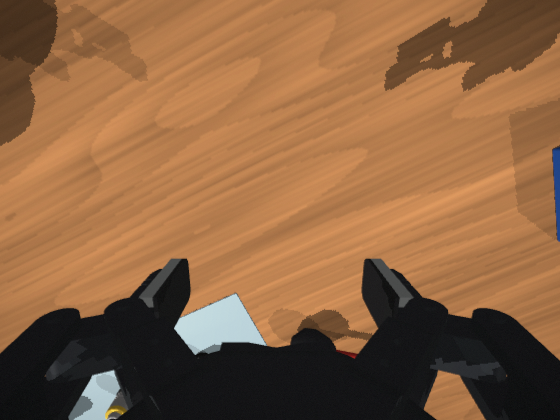

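```bash
cat > h.py <<'E'
import numpy as np, cv2
from scipy.optimize import least_squares
from bench import sense, optics, spotter, r
M=1.0
OBJ={'red':[(0,17),(8,17),(8,16),(30,16),(30,11),(37,11)],'yellow':[(0,17),(8,17),(8,16),(41,16),(41,10),(48,10)],
'green':[(0,17),(8,17),(8,16),(52,16),(52,8.5),(59,8.5)],'blue':[(0,17),(8,17),(8,16),(63,16),(63,7),(70,7)],
'bottle':[(0,13),(60,9)],'nose':[(0,48),(50,48)],'pad':[(-3,28),(0,28)]}
th=np.linspace(0,2*np.pi,48,endpoint=False)
def proj(p,P): return cv2.projectPoints(np.asarray(P,float).reshape(-1,1,3),p['rvec'],p['tvec'],p['intrinsics'],None)[0][:,0]
def sil(p,key,x,y,z):
    m=np.zeros((420*4,560*4),np.uint8); prof=OBJ[key]
    for (h0,r0),(h1,r1) in zip(prof[:-1],prof[1:]):
        P=np.concatenate([np.c_[x+r0*np.cos(th),y+r0*np.sin(th),np.full(48,z+h0)],np.c_[x+r1*np.cos(th),y+r1*np.sin(th),np.full(48,z+h1)]])
        q=proj(p,P)*4+1.5
        cv2.fillConvexPoly(m,cv2.convexHull(np.round(q).astype(np.int32)),1)
    return m
def cen(m,s=1):
    ys,xs=np.nonzero(m); return np.array([xs.mean(),ys.mean()])/s
def ray(p,uv,z):
    R=cv2.Rodrigues(p['rvec'])[0]; t=np.asarray(p['tvec']).ravel()
    d=R.T@np.linalg.solve(p['intrinsics'],[uv[0],uv[1],1]); c=-R.T@t
    return c+d*(z-c[2])/d[2]
def locate(p,key,mask,z):
    c=cen(mask); X=ray(p,c,z+np.mean([h for h,_ in OBJ[key]]))[:2]
    for _ in range(4):
        m=cen(sil(p,key,X[0],X[1],z)*1,4)-1.5/4*0
        a=ray(p,c,z+20)[:2]; b=ray(p,m,z+20)[:2]; X=X+a-b
    return X, (sil(p,key,*X,z)>0).sum()/16., mask.sum()
E
python3 - <<'E'
from h import *
for cam in ('top','scene'):
    p=optics.snapshot(cam)
    for q in ['objective_red','objective_yellow','objective_green','objective_blue','oil_bottle','nosepiece','pad_1']:
        k={'oil_bottle':'bottle','nosepiece':'nose','pad_1':'pad'}.get(q,q.split('_')[1])
        for d in spotter.masks_of(p,q):
            if d['p']<0.3: continue
            z=15 if k=='pad' else (0 if k=='nose' else 1)
            X,a,b=locate(p,k,d['mask'],z); print(cam,q,round(d['p'],2),X.round(1),a,b,cen(d['mask']).round(1))
E
```

```text
top objective_red 0.54 [457.6 321.3] 334.5 285 [112.1 249.7]
top objective_red 0.47 [628.8  29.1] 277.75 579 [267.  165.4]
top objective_yellow 0.58 [453.   47.5] 270.8125 264 [254.4 256.4]
top objective_yellow 0.5 [460.  182.3] 321.25 296 [183.6 250.6]
top objective_green 0.6 [476.7 -72.7] 285.5625 241 [318.4 245.7]
top objective_blue 0.61 [453.1  47.6] 291.4375 273 [253.8 256.5]
top oil_bottle 0.69 [ 451.9 -315.9] 251.9375 245 [448.2 262.8]Traceback (most recent call last):
  File "<stdin>", line 5, in <module>
IndexError: list index out of range
```

```bash
python3 - <<'E'
from h import *
for cam in ('top','scene'):
    p=optics.snapshot(cam)
    L=['nosepiece','pad_1']+([] if cam=='top' else ['objective_red','objective_yellow','objective_green','objective_blue','oil_bottle'])
    for q in L:
        k={'oil_bottle':'bottle','nosepiece':'nose','pad_1':'pad'}.get(q,q.split('_')[-1])
        for d in spotter.masks_of(p,q):
            if d['p']<0.3: continue
            z=15 if k=='pad' else (0 if k=='nose' else 1)
            X,a,b=locate(p,k,d['mask'],z); print(cam,q,round(d['p'],2),X.round(1),a,b,cen(d['mask']).round(1))
p=optics.snapshot('top')
print(ray(p,(373,266),50))
E
```

```text
top nosepiece 0.7 [ 614.5 -296.6] 2489.9375 2157 [439. 176.]
top pad_1 0.91 [625.5 -43.5] 670.125 631 [304.5 168.1]
top pad_1 0.72 [ 621.  -115.8] 675.875 649 [341.9 171.4]
top pad_1 0.66 [632.9  99.7] 664.625 634 [230.7 162.4]
top pad_1 0.62 [629.   27.8] 664.75 630 [267.6 165.4]
scene nosepiece 0.6 [ 612.7 -298.9] 1773.25 1195 [146.  233.5]
scene pad_1 0.83 [629.1  25.1] 349.8125 297 [293.3 233.7]
scene pad_1 0.67 [633.3  98.8] 351.9375 349 [326.5 233.1]
scene pad_1 0.61 [ 622.  -117.6] 351.25 328 [229.  235.3]
scene pad_1 0.58 [625.4 -45.5] 349.8125 278 [261.5 234.5]
scene pad_1 0.4 [ 430.8 -324.4] 240.625 242 [148.8 192.2]
scene objective_red 0.7 [458.  -74.9] 222.3125 288 [247.1 192. ]
scene objective_red 0.69 [456.  319.4] 222.875 193 [401.6 183.4]
scene objective_yellow 0.77 [459.6 179.2] 267.3125 218 [347.6 185.4]
scene objective_green 0.84 [476.4 -74.5] 322.125 298 [247.1 192.5]
scene objective_blue 0.6 [452.2  45.7] 358.5 324 [294.7 182.9]
scene oil_bottle 0.68 [ 453.6 -317.9] 234.6875 218 [149.  192.2]
[ 441.96574028 -171.97261548   50.        ]
```

Emit:
{"name": "apply_moves", "arguments": {"series": [[0.75,[0.04,-0.045,-0.022],-0.18],[0.75,[0.08,-0.09,-0.044],-0.36],[0.75,[0.12,-0.135,-0.066],-0.54],[0.75,[0.16,-0.18,-0.088],-0.72],[0.75,[0.195,-0.219,-0.11],-0.9]], "grip_force": 40}}

```text
time: 1.68
tool_pos: [457.8, 319.9, 132.4]
tcp_rot: [179.9, -0.0, 102.2]
ft_force: [0.3, 1.3, -1.1]
finger_gap: 64.2
```

Emit:
{"name": "apply_moves", "arguments": {"series": [[0.75,[0,0,0],-0.15],[0.75,[0,0,0],-0.23]]}}

```text
time: 1.92
tool_pos: [458.3, 318.7, 131.9]
tcp_rot: [180.0, -0.0, 88.7]
ft_force: [0.2, -0.1, 0.2]
finger_gap: 64.3
```

```bash
python3 - <<'E'
from h import *
s=sense(); print(s['time'],s['tool_pos'],s['tcp_rot'],s['finger_gap'],s['ft_force'],s['joint_pos'])
for n in ('wrist','top'):
    p=optics.snapshot(n)
    for d in spotter.masks_of(p,'objective_red'):
        if d['p']>.3: print(n,d['p'],locate(p,'red',d['mask'],1))
    if n=='wrist': cv2.imwrite('pics/w1.png',p['color'])
    else: cv2.imwrite('pics/t1.png',p['color'])
E
```

```text
1.925 [458.33022491 318.71364392 131.92050403] [ 1.79971184e+02 -7.99519225e-04  8.86850626e+01] 64.26782927876985 [ 0.15375018 -0.12870125  0.15351775] [ 2.95606798e+01  5.59484344e+00  9.90729510e+01 -1.45782424e-02
  7.53070634e+01  3.08793118e+01]
wrist 0.86 (array([456.66888883, 318.67722453]), np.float64(1391.0), np.int64(1254))
top 0.66 (array([457.42560769, 321.06838842]), np.float64(334.0625), np.int64(275))
```

View pics/w1.png

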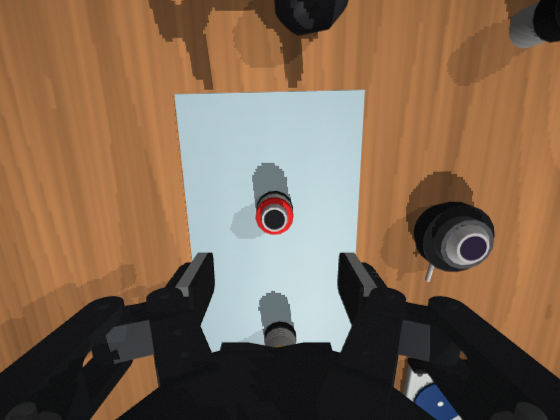

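The wrist view shows red at (275, 215), centred between the jaws. I'll descend and grip it.

Emit:
{"name": "apply_moves", "arguments": {"series": [[0.75,[-0.001,0.001,-0.045],0],[0.75,[-0.001,0.001,-0.085],0],[0.75,[-0.001,0.001,-0.105],0],[0.75,[-0.001,0.001,-0.115],0],[0.75,[-0.001,0.001,-0.115],0]]}}

```text
time: 2.75
tool_pos: [457.1, 321.3, 17.9]
tcp_rot: [179.9, -0.0, 89.2]
ft_force: [0.6, 0.5, 0.6]
finger_gap: 63.6
```

Emit:
{"name": "apply_moves", "arguments": {"series": [[0.3,[0,0,0],0],[0.2,[0,0,0],0],[0.2,[0,0,0],0],[0.2,[0,0,0],0]]}}

```text
time: 3.25
tool_pos: [458.3, 321.9, 19.7]
tcp_rot: [179.8, -0.1, 89.2]
ft_force: [-1.1, -0.5, 5.5]
finger_gap: 30.5
```

Emit:
{"name": "apply_moves", "arguments": {"series": [[0.2,[0,0,0.005],0],[0.2,[0,0,0.02],0],[0.2,[0,0,0.05],0],[0.2,[0,0,0.085],0],[0.2,[0,0,0.11],0]]}}

```text
time: 3.88
tool_pos: [459.0, 322.4, 132.8]
tcp_rot: [179.6, -0.2, 89.2]
ft_force: [0.8, 0.7, -0.9]
finger_gap: 31.2
```

```bash
cat > chk.py <<'E'
import sys
from h import *
s=sense(); print(s['time'],s['tool_pos'].round(1),s['tcp_rot'].round(2),round(s['finger_gap'],1),s['ft_force'].round(1))
t=sys.argv[1]
a=[]
for n in ('scene','wrist'):
    a.append(optics.snapshot(n)['color'])
p=a[0][100:290,100:480]; p=cv2.resize(p,(800,400),interpolation=cv2.INTER_CUBIC)
cv2.imwrite(f'pics/{t}_s.png',p); cv2.imwrite(f'pics/{t}_w.png',a[1])
E
python3 chk.py lift_red
```

```text
3.875 [459.  322.4 132.8] [179.63  -0.2   89.19] 31.2 [ 0.8  0.7 -0.9]
```

View pics/lift_red_s.png

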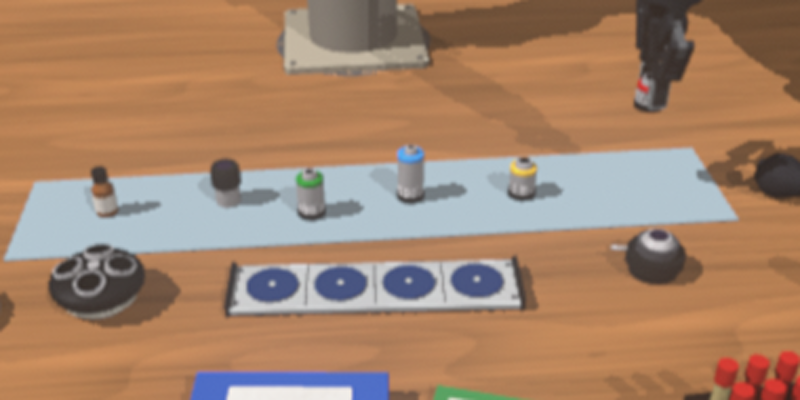

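View pics/lift_red_w.png

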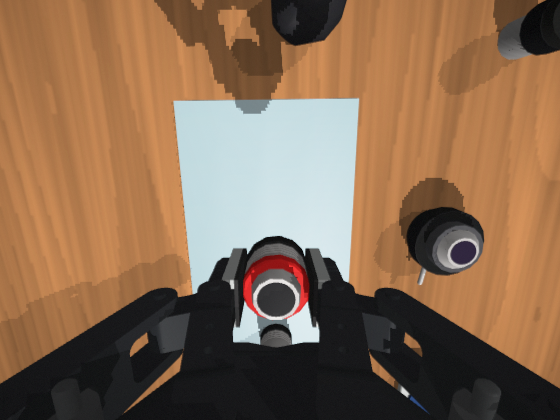

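Emit:
{"name": "apply_moves", "arguments": {"series": [[0.2,[0.015,-0.04,0],0],[0.2,[0.035,-0.095,0],0],[0.2,[0.056,-0.15,0],0],[0.2,[0.077,-0.205,0],0],[0.2,[0.096,-0.26,0],0]]}}

```text
time: 4.6
tool_pos: [556.6, 61.5, 133.8]
tcp_rot: [179.4, -0.3, 89.2]
ft_force: [0.4, 0.1, -0.5]
finger_gap: 30.5
```

```bash
python3 -c "
from bench import sense
s=sense(); print(s['tool_pos'],s['tcp_rot'],s['finger_gap'],s['qd'])"
```

```text
[556.59396227  61.51393624 133.81541453] [179.43545173  -0.3466799   89.19341784] 30.505841589473754 [-46.8482962   12.47504997 -13.20301609   0.58672404   0.86362034
 -46.63144163]
```

Emit:
{"name": "apply_moves", "arguments": {"series": [[0.2,[0.02,-0.055,0],0],[0.2,[0.04,-0.11,0],0],[0.2,[0.058,-0.16,0],0],[0.2,[0.065,-0.177,0],0],[0.2,[0.065,-0.177,-0.02],0]]}}

```text
time: 5.22
tool_pos: [622.8, -116.6, 114.3]
tcp_rot: [179.3, -0.3, 89.1]
ft_force: [1.2, 1.3, -0.9]
finger_gap: 30.4
```

Emit:
{"name": "apply_moves", "arguments": {"series": [[0.2,[0,0,-0.03],0]]}}

```text
time: 5.35
tool_pos: [622.6, -115.0, 82.9]
tcp_rot: [179.3, -0.4, 89.1]
ft_force: [0.0, 1.3, -1.5]
finger_gap: 30.6
```

```bash
python3 chk.py over_red
```

```text
5.35 [ 622.6 -115.    82.9] [179.25  -0.35  89.13] 30.6 [ 0.   1.3 -1.5]
```

View pics/over_red_s.png

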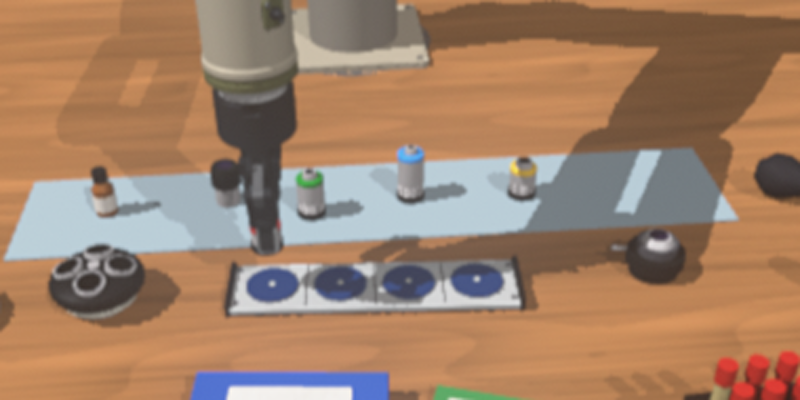

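View pics/over_red_w.png

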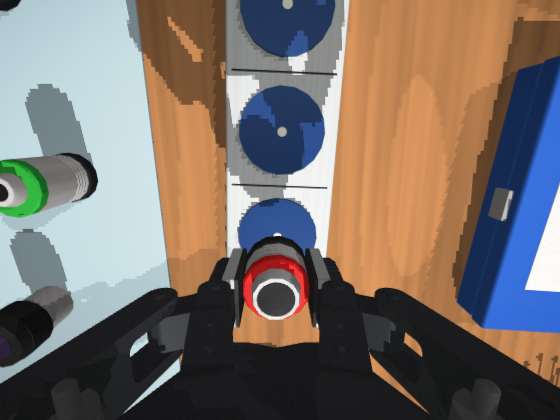

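Emit:
{"name": "apply_moves", "arguments": {"series": [[0.2,[-0.001,-0.001,-0.025],0],[0.2,[-0.001,-0.001,-0.04],0],[0.2,[-0.001,-0.001,-0.045],0],[0.2,[-0.001,-0.001,-0.047],0],[0.2,[-0.001,-0.001,-0.048],0]]}}

```text
time: 6.08
tool_pos: [618.6, -114.2, 32.7]
tcp_rot: [179.7, -0.5, 89.2]
ft_force: [-8.2, 2.7, 15.7]
finger_gap: 30.5
```

Emit:
{"name": "apply_moves", "arguments": {"series": [[0.2,[0.002,-0.001,0.001],0],[0.2,[0.002,-0.001,0.001],0]]}}

```text
time: 6.32
tool_pos: [621.7, -115.3, 34.9]
tcp_rot: [179.6, -0.4, 89.2]
ft_force: [-0.2, 0.1, -1.4]
finger_gap: 30.8
```

Emit:
{"name": "apply_moves", "arguments": {"series": [[0.2,[0,0,-0.001],0],[0.5,[0,0,-0.001],0],[0.7,[0,0,-0.001],0],[0.7,[0,0,0.02],0],[0.7,[0,0,0.06],0]]}}

```text
time: 6.95
tool_pos: [620.3, -114.9, 94.8]
tcp_rot: [179.8, -0.5, 89.2]
ft_force: [0.0, -0.3, -0.4]
finger_gap: 59.4
```

Emit:
{"name": "apply_moves", "arguments": {"series": [[0.75,[-0.03,0.05,0.05],0],[0.75,[-0.055,0.1,0.05],0],[0.75,[-0.08,0.15,0.05],0],[0.75,[-0.1,0.2,0.05],0],[0.75,[-0.12,0.25,0.05],0]]}}

```text
time: 7.58
tool_pos: [500.0, 136.6, 146.9]
tcp_rot: [179.6, -0.5, 89.2]
ft_force: [0.7, -0.4, 0.7]
finger_gap: 64.0
```

```bash
cat > loc.py <<'E'
import sys
from h import *
s=sense(); print(s['time'],s['tool_pos'].round(1),s['tcp_rot'].round(2),round(s['finger_gap'],1),s['ft_force'].round(1))
for cam in ('top','scene'):
    p=optics.snapshot(cam)
    for a in sys.argv[1:]:
        k,z=a.split(':')
        for d in spotter.masks_of(p,'oil_bottle' if k=='bottle' else 'objective_'+k):
            if d['p']>.3:
                X,A,B=locate(p,k,d['mask'],float(z)); print(cam,k,round(d['p'],2),X.round(1),A,B)
    c=p['color']
    if cam=='scene': c=cv2.resize(c[100:290,100:480],(800,400),interpolation=cv2.INTER_CUBIC)
    cv2.imwrite(f'pics/loc_{cam}_{int(s["time"]*100)}.png',c); print(f'loc_{cam}_{int(s["time"]*100)}.png')
E
python3 loc.py red:15 yellow:1
```

```text
7.575 [500.  136.6 146.9] [179.62  -0.52  89.21] 64.0 [ 0.7 -0.4  0.7]
top red 0.67 [ 622.9 -116.2] 298.6875 296
loc_top_757.png
scene red 0.52 [ 623.7 -117.9] 288.4375 273
scene yellow 0.62 [457.7 181.3] 266.5 236
loc_scene_757.png
```

Emit:
{"name": "apply_moves", "arguments": {"series": [[0.75,[-0.02,0.022,-0.01],0],[0.75,[-0.041,0.044,-0.03],0],[0.75,[-0.041,0.044,-0.035],0]]}}

```text
time: 8.25
tool_pos: [458.8, 177.9, 109.5]
tcp_rot: [179.8, -0.4, 89.2]
ft_force: [-0.7, 0.5, 0.1]
finger_gap: 64.1
```

```bash
python3 - <<'E'
from h import *
s=sense(); print(s['time'],s['tool_pos'],s['tcp_rot'])
p=optics.snapshot('wrist')
for d in spotter.masks_of(p,'objective_yellow'):
    if d['p']>.3: print(d['p'],locate(p,'yellow',d['mask'],1))
cv2.imwrite('pics/w_y.png',p['color'])
E
```

```text
8.25 [458.84321986 177.87250328 109.52729922] [179.83042713  -0.4463319   89.18385082]
0.65 (array([460.10975968, 180.25820775]), np.float64(1932.8125), np.int64(1861))
```

View pics/w_y.png

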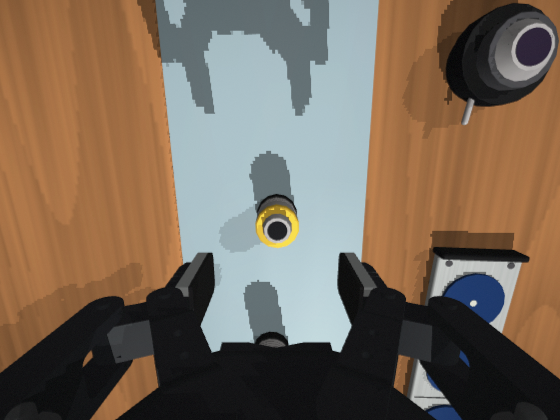

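View pics/loc_scene_757.png

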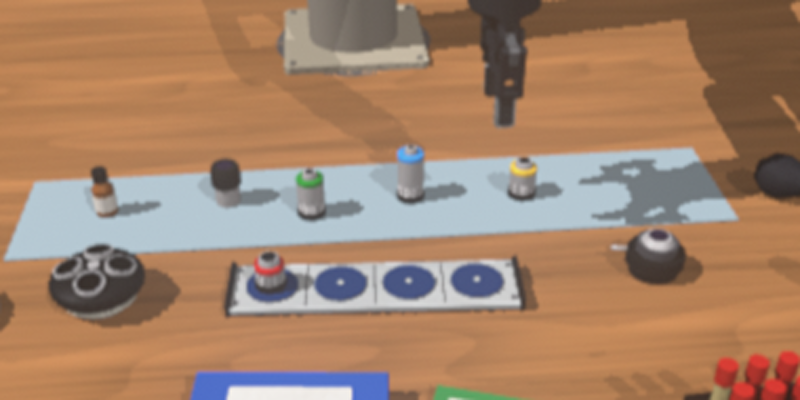

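Red stands upright on the pad by the nosepiece, at about (270, 270). Yellow is at (277, 228) in the wrist view, centred between the jaws. Next I'll descend to it.

Emit:
{"name": "apply_moves", "arguments": {"series": [[0.75,[0.001,0.003,-0.04],0],[0.75,[0.001,0.003,-0.07],0],[0.75,[0.001,0.003,-0.085],0],[0.75,[0.001,0.003,-0.089],0],[0.5,[0.001,0.003,-0.089],0]]}}

```text
time: 8.98
tool_pos: [462.4, 180.2, 22.4]
tcp_rot: [179.6, -0.5, 89.1]
ft_force: [-0.3, -0.7, 0.9]
finger_gap: 47.1
```

Emit:
{"name": "apply_moves", "arguments": {"series": [[0.3,[0,0,0],0],[0.2,[0,0,0],0],[0.2,[0,0,0],0],[0.2,[0,0,0.002],0]]}}

```text
time: 9.48
tool_pos: [462.3, 180.2, 24.5]
tcp_rot: [179.6, -0.5, 89.1]
ft_force: [0.7, -0.4, -1.8]
finger_gap: 31.0
```

Emit:
{"name": "apply_moves", "arguments": {"series": [[0.2,[0,0,0.01],0],[0.2,[0,0,0.03],0],[0.2,[0,0,0.065],0],[0.2,[0,0,0.1],0],[0.2,[0,0,0.11],0]]}}

```text
time: 10.1
tool_pos: [463.8, 180.7, 137.4]
tcp_rot: [179.4, -0.5, 89.1]
ft_force: [0.3, -1.2, -1.8]
finger_gap: 30.9
```

```bash
python3 chk.py lift_y
```

```text
10.1 [463.8 180.7 137.4] [179.4   -0.54  89.13] 30.9 [ 0.3 -1.2 -1.8]
```

View pics/lift_y_w.png

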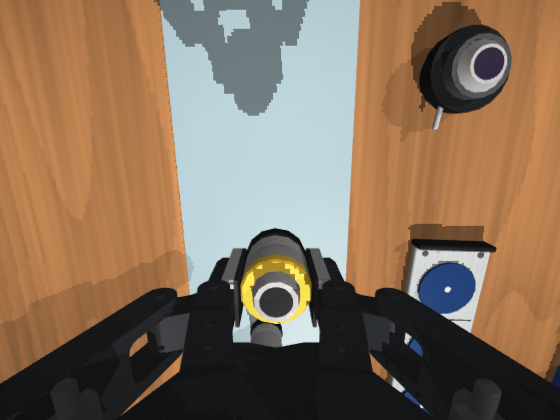

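Emit:
{"name": "apply_moves", "arguments": {"series": [[0.2,[0.033,-0.046,0],0],[0.2,[0.067,-0.092,0],0],[0.2,[0.1,-0.138,0],0],[0.2,[0.133,-0.184,0],0],[0.2,[0.155,-0.218,0],0]]}}

```text
time: 10.82
tool_pos: [617.7, -39.6, 132.7]
tcp_rot: [179.7, -0.5, 89.1]
ft_force: [-0.8, 0.4, -0.9]
finger_gap: 31.2
```

Emit:
{"name": "apply_moves", "arguments": {"series": [[0.2,[0.006,-0.007,-0.02],0],[0.2,[0.006,-0.007,-0.05],0],[0.2,[0.006,-0.007,-0.075],0],[0.2,[0.006,-0.007,-0.085],0]]}}

```text
time: 11.32
tool_pos: [620.7, -46.2, 43.3]
tcp_rot: [-179.9, -0.6, 89.0]
ft_force: [-0.8, -0.3, -2.0]
finger_gap: 31.1
```

Emit:
{"name": "apply_moves", "arguments": {"series": [[0.2,[0.004,0.002,0],0],[0.2,[0.004,0.002,-0.003],0],[0.2,[0.004,0.002,-0.004],0]]}}

```text
time: 11.7
tool_pos: [625.4, -44.2, 40.1]
tcp_rot: [-180.0, -0.6, 89.1]
ft_force: [-0.1, -0.3, -1.4]
finger_gap: 30.7
```

Emit:
{"name": "apply_moves", "arguments": {"series": [[0.2,[0.0,0.0,-0.001],0],[0.2,[0.0,0.0,-0.002],0]]}}

```text
time: 11.95
tool_pos: [625.9, -44.3, 38.8]
tcp_rot: [179.9, -0.5, 89.1]
ft_force: [-0.4, 0.1, -1.9]
finger_gap: 31.1
```

Emit:
{"name": "apply_moves", "arguments": {"series": [[0.2,[0.0,0.0,-0.001],0],[0.2,[0.0,0.0,-0.002],0]]}}

```text
time: 12.2
tool_pos: [626.0, -44.3, 36.8]
tcp_rot: [179.9, -0.5, 89.1]
ft_force: [1.2, 0.6, -2.5]
finger_gap: 30.9
```

Emit:
{"name": "apply_moves", "arguments": {"series": [[0.2,[0.0,0.0,-0.001],0],[0.2,[0.0,0.0,-0.001],0]]}}

```text
time: 12.45
tool_pos: [626.1, -44.3, 36.7]
tcp_rot: [179.9, -0.5, 89.1]
ft_force: [-5.1, 0.1, 5.1]
finger_gap: 31.1
```

Contact (5 N). Releasing.

Emit:
{"name": "apply_moves", "arguments": {"series": [[0.2,[0,0,0],0],[0.5,[0,0,0],0],[0.7,[0,0,0],0],[0.7,[0,0,0.02],0],[0.7,[0,0,0.06],0]]}}

```text
time: 13.08
tool_pos: [624.6, -44.1, 96.4]
tcp_rot: [-179.9, -0.6, 89.1]
ft_force: [0.4, -0.2, 1.2]
finger_gap: 59.7
```

Emit:
{"name": "apply_moves", "arguments": {"series": [[0.75,[-0.03,0.0,0.05],0],[0.75,[-0.06,-0.01,0.05],0],[0.75,[-0.1,-0.02,0.05],0],[0.75,[-0.135,-0.027,0.05],0],[0.75,[-0.148,-0.029,0.05],0]]}}

```text
time: 13.7
tool_pos: [475.8, -73.5, 147.8]
tcp_rot: [-180.0, -0.5, 89.0]
ft_force: [0.0, 0.1, 0.8]
finger_gap: 63.7
```

```bash
python3 loc.py yellow:15 red:15 green:1; python3 - <<'E'
from h import *
p=optics.snapshot('wrist')
for d in spotter.masks_of(p,'objective_green'):
    if d['p']>.3: print(d['p'],locate(p,'green',d['mask'],1))
cv2.imwrite('pics/w_g.png',p['color'])
E
```

```text
13.7 [475.8 -73.5 147.8] [-179.96   -0.55   89.02] 63.7 [0.  0.1 0.8]
top yellow 0.63 [625.8 -42.9] 310.0625 241
top red 0.72 [ 621.9 -116.3] 298.875 277
loc_top_1370.png
scene yellow 0.72 [627.7 -44.9] 345.5 329
scene red 0.55 [ 624.4 -118.6] 289.5625 267
scene green 0.77 [476.1 -74.5] 322.1875 299
loc_scene_1370.png
0.73 (array([476.59724419, -73.85231401]), np.float64(1590.125), np.int64(1614))
```

View pics/w_g.png

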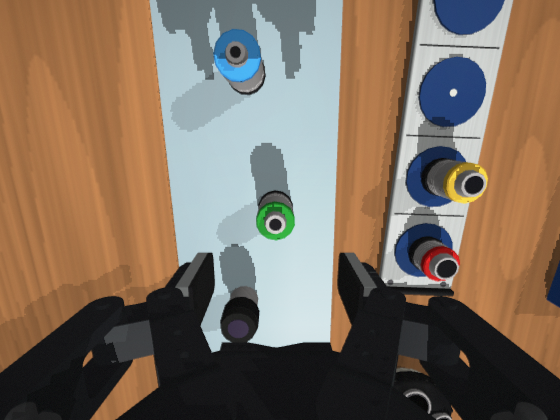

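```bash
python3 - <<'E'
from h import *
p=optics.snapshot('wrist'); R=cv2.Rodrigues(p['rvec'])[0]; print(-R.T@np.asarray(p['tvec']).ravel(), sense()['tool_pos'])
E
```

```text
[478.94750552  -6.81293692 279.60040849] [476.88488542 -72.95866814 146.1964453 ]
```

Emit:
{"name": "apply_moves", "arguments": {"series": [[0.75,[0.0,-0.001,-0.045],0],[0.75,[0.0,-0.001,-0.085],0],[0.75,[0.0,-0.001,-0.11],0],[0.75,[0.0,-0.001,-0.121],0],[0.5,[0.0,-0.001,-0.122],0]]}}

```text
time: 14.88
tool_pos: [476.7, -73.9, 23.9]
tcp_rot: [-179.8, -0.6, 89.1]
ft_force: [0.0, 0.3, 0.7]
finger_gap: 46.6
```

Emit:
{"name": "apply_moves", "arguments": {"series": [[0.3,[0,0,0],0],[0.2,[0,0,0],0],[0.2,[0,0,0],0],[0.2,[0,0,0.001],0]]}}

```text
time: 15.38
tool_pos: [476.8, -73.9, 25.2]
tcp_rot: [-179.8, -0.6, 89.1]
ft_force: [0.0, 1.0, -1.8]
finger_gap: 31.0
```

Emit:
{"name": "apply_moves", "arguments": {"series": [[0.2,[0,0,0.01],0],[0.2,[0,0,0.03],0],[0.2,[0,0,0.065],0],[0.2,[0,0,0.1],0],[0.2,[0,0,0.11],0]]}}

```text
time: 16.0
tool_pos: [478.4, -74.3, 138.1]
tcp_rot: [179.9, -0.5, 89.1]
ft_force: [0.9, -0.9, -2.0]
finger_gap: 31.0
```

```bash
python3 chk.py lift_g
```

```text
16.0 [478.4 -74.3 138.1] [179.94  -0.53  89.09] 31.0 [ 0.9 -0.9 -2. ]
```

View pics/lift_g_w.png

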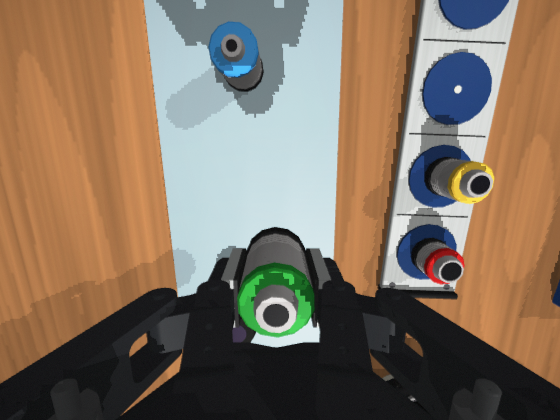

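Emit:
{"name": "apply_moves", "arguments": {"series": [[0.2,[0.04,0.027,0],0],[0.2,[0.085,0.056,0],0],[0.2,[0.125,0.084,0],0],[0.2,[0.148,0.099,0],0],[0.2,[0.151,0.101,-0.02],0]]}}

```text
time: 16.73
tool_pos: [629.8, 28.1, 115.0]
tcp_rot: [-180.0, -0.6, 89.2]
ft_force: [0.5, -0.8, -1.9]
finger_gap: 31.2
```

```bash
python3 -c "
from bench import sense
s=sense(); print(s['tool_pos'],s['tcp_rot'],s['finger_gap'],s['ft_force'])"
```

```text
[629.78022062  28.09504884 115.00627416] [-179.97112822   -0.56898186   89.17888207] 31.19586593755296 [ 0.52720828 -0.7881469  -1.93674477]
```

Emit:
{"name": "apply_moves", "arguments": {"series": [[0.2,[0.0,-0.001,-0.03],0],[0.2,[0.0,-0.001,-0.055],0],[0.2,[0.0,-0.001,-0.069],0],[0.2,[0.0,-0.001,-0.073],0],[0.2,[0.0,-0.001,-0.074],0]]}}

```text
time: 17.35
tool_pos: [630.0, 26.9, 41.3]
tcp_rot: [180.0, -0.6, 89.2]
ft_force: [0.0, 0.2, -1.4]
finger_gap: 31.0
```

Emit:
{"name": "apply_moves", "arguments": {"series": [[0.2,[0.0,0.0,-0.001],0],[0.2,[0.0,0.0,-0.002],0]]}}

```text
time: 17.6
tool_pos: [630.7, 26.8, 40.3]
tcp_rot: [179.9, -0.6, 89.2]
ft_force: [0.6, 0.1, -2.2]
finger_gap: 31.1
```

Emit:
{"name": "apply_moves", "arguments": {"series": [[0.2,[0.0,0.0,-0.001],0],[0.2,[0.0,0.0,-0.001],0]]}}

```text
time: 17.85
tool_pos: [630.9, 26.9, 39.6]
tcp_rot: [179.9, -0.6, 89.2]
ft_force: [0.2, -0.3, -2.2]
finger_gap: 31.0
```

Emit:
{"name": "apply_moves", "arguments": {"series": [[0.2,[-0.001,0.0,-0.001],0],[0.2,[-0.001,0.0,-0.002],0]]}}

```text
time: 18.1
tool_pos: [629.9, 26.9, 38.1]
tcp_rot: [179.9, -0.6, 89.2]
ft_force: [-3.4, 0.6, 8.0]
finger_gap: 30.8
```

Contact. Releasing green and moving over to blue.

Emit:
{"name": "apply_moves", "arguments": {"series": [[0.2,[0,0,0],0],[0.5,[0,0,0],0],[0.7,[0,0,0],0],[0.7,[0,0,0.02],0],[0.7,[0,0,0.06],0]]}}

```text
time: 18.73
tool_pos: [628.5, 26.9, 97.9]
tcp_rot: [-179.9, -0.6, 89.2]
ft_force: [0.9, -0.4, 0.6]
finger_gap: 59.8
```

Emit:
{"name": "apply_moves", "arguments": {"series": [[0.75,[-0.02,0.0,0.055],0],[0.75,[-0.06,0.005,0.06],0],[0.75,[-0.11,0.012,0.06],0],[0.75,[-0.155,0.018,0.06],0],[0.75,[-0.175,0.02,0.06],0]]}}

```text
time: 19.35
tool_pos: [452.0, 47.3, 159.2]
tcp_rot: [180.0, -0.6, 89.2]
ft_force: [0.3, -0.5, -0.2]
finger_gap: 64.1
```

```bash
python3 loc.py green:15 blue:1; python3 - <<'E'
from h import *
p=optics.snapshot('wrist')
for d in spotter.masks_of(p,'objective_blue'):
    if d['p']>.3: print(d['p'],locate(p,'blue',d['mask'],1))
cv2.imwrite('pics/w_b.png',p['color'])
E
```

```text
19.35 [452.   47.3 159.2] [179.99  -0.57  89.19] 64.1 [ 0.3 -0.5 -0.2]
top green 0.75 [629.8  28.7] 331.625 336
top green 0.61 [ 453.2 -310.5] 434.9375 281
top blue 0.43 [629.6  97.6] 356.9375 611
loc_top_1935.png
scene green 0.74 [631.9  26.7] 401.25 361
scene green 0.57 [667.4  91.3] 424.9375 327
scene blue 0.79 [449.   46.6] 357.3125 303
scene blue 0.37 [ 624.4 -296.8] 485.9375 1206
loc_scene_1935.png
0.86 (array([452.77452705,  46.21786012]), np.float64(1621.0), np.int64(1584))
```

View pics/w_b.png

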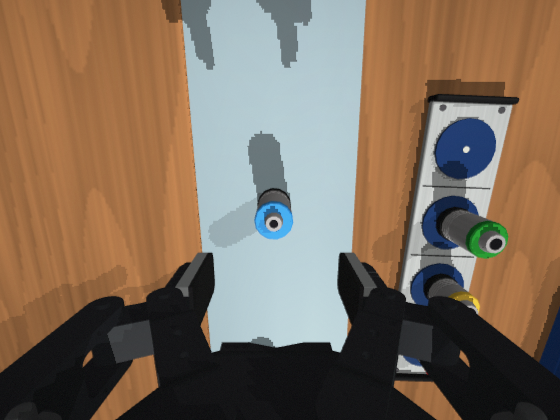

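Emit:
{"name": "apply_moves", "arguments": {"series": [[0.75,[0.0,-0.001,-0.045],0],[0.75,[0.0,-0.001,-0.09],0],[0.75,[0.0,-0.001,-0.118],0],[0.75,[0.0,-0.001,-0.13],0],[0.5,[0.0,-0.001,-0.131],0]]}}

```text
time: 20.38
tool_pos: [454.2, 45.7, 26.8]
tcp_rot: [-179.9, -0.6, 89.1]
ft_force: [-0.2, 0.3, 0.8]
finger_gap: 47.3
```

Emit:
{"name": "apply_moves", "arguments": {"series": [[0.3,[0,0,0],0],[0.2,[0,0,0],0],[0.2,[0,0,0],0],[0.2,[0,0,0.001],0]]}}

```text
time: 20.88
tool_pos: [454.4, 45.7, 28.2]
tcp_rot: [-179.9, -0.6, 89.1]
ft_force: [0.2, -0.9, -2.4]
finger_gap: 31.0
```

Emit:
{"name": "apply_moves", "arguments": {"series": [[0.2,[0,0,0.01],0],[0.2,[0,0,0.03],0],[0.2,[0,0,0.065],0],[0.2,[0,0,0.1],0],[0.2,[0,0,0.11],0]]}}

```text
time: 21.5
tool_pos: [456.0, 45.7, 141.0]
tcp_rot: [179.8, -0.6, 89.2]
ft_force: [0.4, 0.2, -3.0]
finger_gap: 31.4
```

```bash
python3 chk.py lift_b
```

```text
21.5 [456.   45.7 141. ] [179.83  -0.56  89.16] 31.4 [ 0.4  0.2 -3. ]
```

View pics/lift_b_w.png

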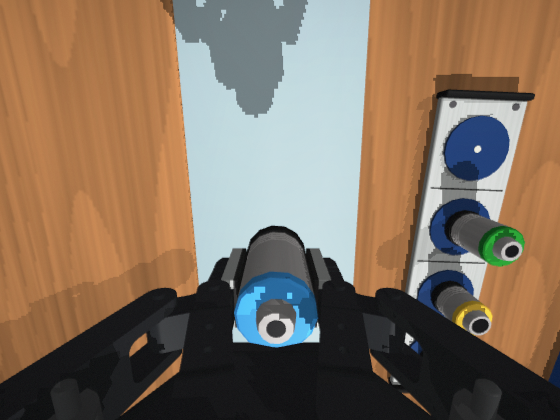

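Emit:
{"name": "apply_moves", "arguments": {"series": [[0.2,[0.045,0.014,0],0],[0.2,[0.095,0.029,0],0],[0.2,[0.145,0.044,0],0],[0.2,[0.172,0.052,0],0],[0.2,[0.176,0.053,-0.02],0]]}}

```text
time: 22.22
tool_pos: [632.5, 99.2, 117.8]
tcp_rot: [179.9, -0.6, 89.2]
ft_force: [0.6, -0.1, -2.4]
finger_gap: 31.2
```

Emit:
{"name": "apply_moves", "arguments": {"series": [[0.2,[0.0,0.0,-0.025],0],[0.2,[0.0,0.0,-0.045],0],[0.2,[0.0,0.0,-0.062],0],[0.2,[0.0,0.0,-0.068],0],[0.2,[0.0,0.0,-0.07],0]]}}

```text
time: 22.85
tool_pos: [632.6, 99.1, 47.8]
tcp_rot: [179.9, -0.6, 89.2]
ft_force: [0.1, -0.3, -2.1]
finger_gap: 31.0
```

Emit:
{"name": "apply_moves", "arguments": {"series": [[0.2,[0.0,0.0,-0.002],0],[0.2,[0.0,0.0,-0.004],0],[0.2,[0.0,0.0,-0.005],0]]}}

```text
time: 23.22
tool_pos: [632.9, 99.2, 43.2]
tcp_rot: [179.9, -0.6, 89.2]
ft_force: [0.1, 0.0, -2.2]
finger_gap: 30.9
```

Emit:
{"name": "apply_moves", "arguments": {"series": [[0.2,[0.0,0.0,-0.001],0],[0.2,[0.0,0.0,-0.001],0]]}}

```text
time: 23.48
tool_pos: [632.9, 99.2, 42.2]
tcp_rot: [179.9, -0.6, 89.2]
ft_force: [0.6, -0.7, -2.4]
finger_gap: 31.1
```

Emit:
{"name": "apply_moves", "arguments": {"series": [[0.2,[0.0,0.0,-0.001],0],[0.2,[0.0,0.0,-0.001],0]]}}

```text
time: 23.72
tool_pos: [632.9, 99.1, 41.2]
tcp_rot: [179.9, -0.6, 89.2]
ft_force: [0.6, 0.4, -1.8]
finger_gap: 31.0
```

Emit:
{"name": "apply_moves", "arguments": {"series": [[0.2,[0.0,0.0,-0.001],0],[0.2,[0.0,0.0,-0.001],0]]}}

```text
time: 23.98
tool_pos: [633.0, 99.2, 41.2]
tcp_rot: [179.9, -0.6, 89.2]
ft_force: [-4.6, 0.2, 5.6]
finger_gap: 31.1
```

Emit:
{"name": "apply_moves", "arguments": {"series": [[0.2,[0,0,0],0],[0.5,[0,0,0],0],[0.7,[0,0,0],0],[0.7,[0,0,0.02],0],[0.7,[0,0,0.06],0]]}}

```text
time: 24.6
tool_pos: [631.6, 99.1, 100.8]
tcp_rot: [-179.9, -0.6, 89.2]
ft_force: [0.3, 0.3, 1.0]
finger_gap: 59.8
```

Emit:
{"name": "apply_moves", "arguments": {"series": [[0.75,[0.0,0.01,0.055],0],[0.75,[-0.03,0.05,0.08],0],[0.75,[-0.07,0.09,0.08],0],[0.75,[-0.1,0.13,0.08],0],[0.75,[-0.12,0.17,0.08],0]]}}

```text
time: 25.22
tool_pos: [510.6, 270.4, 182.9]
tcp_rot: [180.0, -0.6, 89.2]
ft_force: [0.9, 0.4, 0.6]
finger_gap: 63.6
```

Emit:
{"name": "apply_moves", "arguments": {"series": [[0.75,[-0.03,0.05,0.0],0],[0.75,[-0.06,0.1,0.0],0],[0.75,[-0.08,0.12,0.0],0],[0.75,[-0.08,0.12,0.0],0]]}}

```text
time: 25.72
tool_pos: [429.4, 392.3, 184.6]
tcp_rot: [179.9, -0.7, 89.4]
ft_force: [1.1, -0.7, 0.3]
finger_gap: 64.0
```

```bash
python3 loc.py red:15 yellow:15 green:15 blue:15 bottle:1; ls -t pics|head -2
```

```text
25.725 [429.4 392.3 184.6] [179.89  -0.69  89.38] 64.0 [ 1.1 -0.7  0.3]
top red 0.59 [ 621.5 -116.1] 298.875 289
top yellow 0.51 [627.2 -43.5] 308.9375 252
top green 0.51 [630.8  29.9] 331.4375 325
top blue 0.9 [633.3 101.2] 372.0 371
top bottle 0.66 [ 451.9 -316.9] 251.9375 255
loc_top_2572.png
scene red 0.81 [ 625.1 -118.8] 289.875 248
scene yellow 0.61 [628.  -44.4] 345.25 316
scene green 0.8 [631.9  27. ] 404.375 369
scene blue 0.61 [632.3  99.1] 464.5 414
scene bottle 0.78 [ 450.7 -318.9] 233.875 192
scene bottle 0.32 [ 647.3 -112.5] 287.8125 180
loc_scene_2572.png
loc_scene_2572.png
loc_top_2572.png
```

View pics/loc_scene_2572.png

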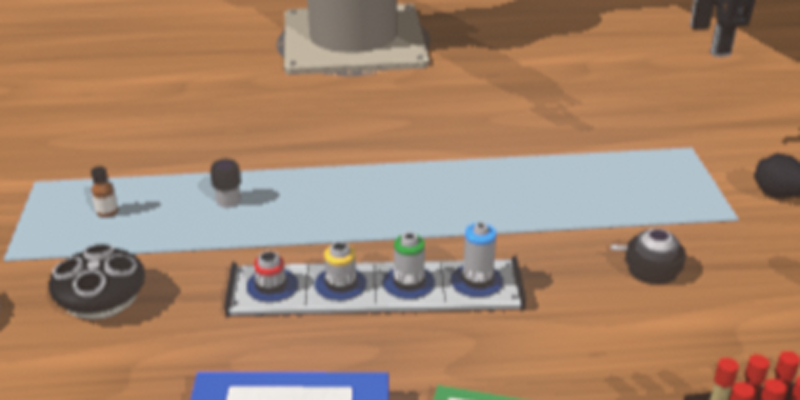

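View pics/loc_top_2572.png

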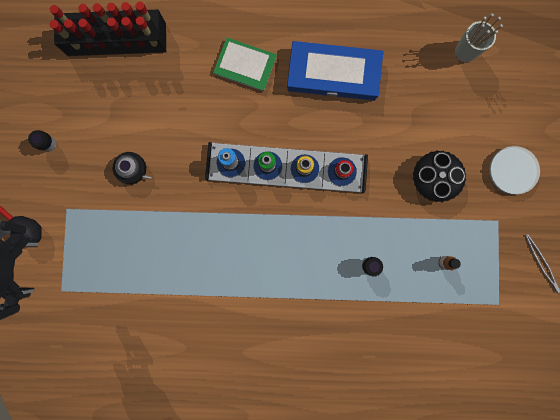

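All four objectives stand upright on their pads: red at (268, 270) nearest the nosepiece, then yellow, green and blue at (480, 260). The oil bottle is unmoved and the arm is clear.

```bash
python3 -c "
from bench import hand_in; print(hand_in())"
```

```text
the job is handed in; nothing more can be done
None
```

All four objectives are on the rack, lens up, in order of length: red on the pad nearest the nosepiece, then yellow, green and blue on the farthest. I set each one down by feel and handed the job in at about 26 s of the 99 s allowed, with the arm well clear. The hand-in gave no verdict.

- **Position:** the last images from the top and scene cameras put every axis within about 4 mm of its pad centre, against the 11 mm limit. The worst was red, about 4 mm off in the scene view and under 1 mm in the top view. The two cameras differ by 2 to 4 mm, roughly their calibration error. All four looked upright by eye; I did not measure tilt.
- **Oil bottle:** it measured within about 3 mm of its starting place, which is within measurement noise, and it looked upright.
- **Set-down force:** red touched its pad slightly early, with a brief push of about 16 N before I eased off. The other three touched at 5 to 8 N.
- **Detections:** the networks gave some wrong matches, such as green at the bottle's place. I discarded these after checking the pictures.

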